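Hold a sprung chamber lid just short of its balance point

ROBOT

A 7-joint arm with a two-finger parallel gripper is mounted at the origin on a cart in front of the work surface, level with it; the furniture and walls round the work are solid. World frame = base frame: x ahead of the robot, y to its left, z up, the work surface at z = 0. Lengths are in m, angles in rad, forces in N, time in s.
With the tool pointing down it reaches from about 0.4 to 0.875 m from the base axis. Payload 4.4 kg.
Tool frame: the origin (TCP) lies at the very end of the fingers, on their centre line; the grasp point (between the pads) lies 19 mm behind it (manip.grasp_offset is the distance from the TCP to the grasp point, in m); y points along the fingers, z is the direction in which the jaws open and shut, and the axes are right-handed (so a half turn about y gives the same grasp; the last joint's range is limited). The gripper opens to 85 mm and grips with 20 to 120 N. Pads are 22 mm wide; open, the fingers measure 114 mm over their backs; the gripper's body (76 mm by 85 mm) begins 54 mm behind the grasp point. The pads swing forward as they close: fully open they stand 13 mm farther back than shut.
Start: joints at [1.252, 0.628, 0.038, 1.517, -0.027, 0.996, -0.02], TCP at [0.163, -0.629, 0.231] pointing down, gripper open.
Joint ranges: [-3.06, 3.06], [-0.37, 2.12], [-1.25, 1.32], [0.18, 2.47], [-1.1, 4.24], [0.23, 1.98], [-2.94, 2.94]. Speed limits (rad/s): [2.57, 2.57, 3.14, 3.14, 3.14, 3.14, 3.14].

INTERFACE

Orientations are given as a rotation vector (axis times angle).
In Python, from workcell import manip gives the robot as it stands.
- The arm moves only by the tool servo_tool, never from a script. Its arguments are lists of equal length, an entry for each row: "xyz": the shift along the tool's x, y, z in m, a list of three; "angular": the turn, a rotation vector about the tool's x, y, z in rad, a list of three; "claw": the closure, from 0 (fully open) to 1 (shut). A call has exactly 10 rows; each row shifts and turns the commanded pose from where the row before left it, along the tool's axes as they then stand; what a row does not reach is not made up. A row lasts 1/8 s, in which the tool goes at most 62.5 mm and 10.7 degrees, less where a joint would pass 70% of its speed; a pose out of reach is approached as far as the arm can. A call is refused whole if a number of a shift passes 0.0625 or a number of a turn 0.188, either way. A call with a gripper value outside its range is refused whole. The fingers move at their own pace and stop on an object; "squeeze" is the grip in N (left out, the last holds). Time passes only in rows, so rows that do not move let the fingers close, or fill a call up. It gives the time, the measured TCP pose, the force and the opening at its end, in the units of the state.
- manip.observe(): the state, without advancing time (a new reading comes with each control period).
- manip.capture(name): name is "side" or "top" or "wrist"; returns a dict with "color" (384x512x3 uint8, blue, green, red), "K" (3x3 intrinsics, pixels), "T" (4x4, takes a point from camera to world coordinates). Camera axes: x right, y up, looking along -z (the intrinsics and any distortion apply to the point x, -y, -z); pixel columns grow to the right and rows downward; lengths in m; the calibration is good to about 2 mm. The wrist camera is an equidistant fisheye: a pixel r from the principal point sees the ray r / f radians off the axis. A picture is of the moment at which its call begins. There is no depth.
- manip.finish_job(): hands the job in, once; it reports no verdict.
The state is a dict: "time_s": time; "joint_pos": joint angles; "qd": joint speeds; "joint_efforts": joint torques, N m; "position": TCP position; "orientation": TCP orientation; "wrist_force": force on the tool from outside, world axes, zero at the start; "torque": the same for the moment, N m; "opening": finger opening in m.
Only numpy, scipy, OpenCV 4.12 (cv2) and the standard library are available. Lean on these libraries where they do the work, as an engineer would, in place of code of your own. Each camera call takes 0.05 s, during which the arm holds its last target.

TASK

I want to reset the lid spring of the sample chamber: press the red pedal beside it all the way down to its stop so that the lid unlatches and pops ajar, then raise the lid by its handle past its balance point (the red mark on the side scale). Then bring it back down and finish still holding it, steady, just below the balance point with its pointer in the green band; the program ends while holding the lid there. Never let the lid drop, and do not shift the beaker, vial and tin standing around the chamber.

Things in the scene. Friction and masses are not known exactly. Their poses are not given: they have to be found in the camera images.
- chamber: Fixed grey open-topped sample chamber, 130 mm deep (x), 180 mm wide (y), 90 mm high, with a blue tube block inside and a hinged white lid; origin on the bench on its middle line, 75 mm behind its front wall, its x axis points from the front (handle side) to the hinge side, y to its left, z up. Its pedal stands on a plate at its front right, its angle scale is on the right side of the lid hinge.
- pedal_pad (a point): Centre of the top face of the red pedal pad, 50 mm (along the chamber's x) by 56 mm, 44 mm above the bench at rest and nearly level (rising 0.12 rad toward the front). It lies 0.142 m in front of and 0.145 m to the right of the chamber's origin and is pressed downward from above; free space above it. The pivot is a shaft along the chamber's y axis, 50 mm behind the pad's centre. A vial and a beaker stand 0.13 to 0.2 m behind it.
- pedal (a joint): Pedal angle in rad: 0 at rest (up), 0.30 at its stop (pad centre 15 mm lower, 29 mm above the bench). A return spring resists with about 2 to 3 N at first and about 6 N on reaching the stop, measured at the pad's centre; when let go it returns to 0. It draws the latch hook off the lid by about 0.2 rad; the lid then pops up to about 0.13 rad by a sprung plunger and stays ajar there when the pedal returns. Until then the lid is locked shut.
- lid_handle (a point): Middle of the lid's black round handle bar, 12 mm diameter, 110 mm long, parallel to the chamber's y axis, level with the lid plate and 45 mm in front of the lid's front edge (39 mm clear gap behind the bar between its two end posts). 98 mm above the bench when shut. It can be pinched from above, fingers closing along the chamber's x, and turns between the fingers as the lid swings. It moves on a circle of 0.185 m radius round point lid_hinge.
- lid_hinge (a point): Middle of the lid's hinge axis (parallel to the chamber's y axis), at the far upper edge of the chamber, 94 mm above the bench, 59 mm behind the chamber's origin. With the lid at angle q the handle is 0.185*cos(q) in front of it and 0.185*sin(q) above it (handle centre 4 mm off this line, on the lid's outer side).
- lid (a joint): Lid angle in rad: 0 shut and latched, about 0.13 ajar after the pedal, growing as the front rises, 1.45 the fully open stop. The lid weighs 0.7 kg and a coil spring on the hinge lifts it; they balance at 1.0 rad (57 degrees from shut): below this it falls shut if let go, above it it rises to the stop by itself. At most about 2 N at the handle lifts it; near balance far less than 1 N is needed.
- balance_mark (a point): The red mark on the white arc-shaped angle scale on the right side of the chamber at the hinge (80 mm radius about the hinge axis): the black pointer on the lid's side is over it at the balance point, 1.0 rad. Just below it (toward shut) the green band covers lid angles 0.78 to 0.94 rad.
- beaker: Clear plastic beaker, 57 mm diameter, 101 mm high, standing to the right of the chamber, beyond the vial; origin under its centre. Leave alone.
- vial: White-capped small bottle, 41 mm diameter, 75 mm high, standing right of the chamber, behind the pedal; origin under its centre. Leave alone.
- tin: Round white tin with a blue top, 59 mm diameter, 30 mm high, in front of the chamber on the left; origin under its centre. Leave alone.

How it is judged:
By the outcome, as a careful person would: the job done as asked, in the order asked, and still so for the second after the job is handed in, while the arm keeps its last pose, push and grip.
It also fails if it takes over 48 s, if anything falls off the work surface, if the arm or the gripper's body presses on something with over 40 N, if the wrist force passes 120 N, or if a joint passes its speed limit or range.

## Working session

There is one attempt and no reset: what is moved stays moved. The work goes in short steps, Python scripts to look and compute and a tool call to move; the robot and the scene stay as the last step left them, time stands still between calls to the robot, and variables do not carry over. Pictures are saved under pics/ and viewed, and the job is handed in when it is done.

Besides the shell and the picture viewer there is one more tool, called after "Call:" by a JSON object that holds its "name" and its "arguments", one argument or row to a line. servo_tool: Moves the arm, as the interface text tells. Its arguments: {"type":"object","properties":{"xyz":{"type":"array"},"angular":{"type":"array"},"claw":{"type":"array"},"squeeze":{"type":"number"}},"required":["xyz","angular","claw"]}

```bash
ls; mkdir -p pics; python3 - <<'E'
from workcell import manip
import cv2,numpy as np
s=manip.observe()
for k,v in s.items(): print(k,np.round(v,4))
print(manip.grasp_offset)
for n in("side","top","wrist"):
    c=manip.capture(n); cv2.imwrite(f"pics/{n}0.png",c["color"]); np.savez(f"pics/{n}0.npz",**c); print(n,np.round(c["K"],1).tolist(),np.round(c["T"],3).tolist(), [k for k in c])
E
```

```text
pics
time_s 0.0
joint_pos [ 1.2522  0.6293  0.0384  1.5184 -0.027   0.9963 -0.02  ]
qd [-0.0009  0.0006  0.0013 -0.0003  0.0002  0.      0.0009]
joint_efforts [-3.00000e-04 -5.63407e+01  1.22640e+00 -1.93445e+01  1.11000e-02
  1.05000e-02  0.00000e+00]
position [ 0.1624 -0.6287  0.2304]
orientation [-0.2654  2.0889 -2.085 ]
wrist_force [-0.6535 -0.6012 -0.2376]
torque [ 0.0598 -0.0018  0.0266]
opening 0.0854
0.0187
side [[415.3, 0.0, 260.7], [0.0, 415.3, 201.9], [0.0, 0.0, 1.0]] [[-1.0, 0.002, 0.023, 0.581], [0.016, -0.614, 0.789, 0.67], [0.015, 0.79, 0.613, 0.638], [0.0, 0.0, 0.0, 1.0]] ['color', 'K', 'T']
top [[481.8, 0.0, 253.7], [0.0, 481.8, 193.9], [0.0, 0.0, 1.0]] [[0.002, 0.987, -0.158, 0.403], [-1.0, 0.001, -0.009, -0.002], [-0.009, 0.158, 0.987, 1.27], [0.0, 0.0, 0.0, 1.0]] ['color', 'K', 'T']
wrist [[297.3, 0.0, 253.6], [0.0, 297.3, 193.3], [0.0, 0.0, 1.0]] [[0.249, 0.923, 0.295, 0.238], [-0.968, 0.238, 0.074, -0.61], [-0.002, -0.304, 0.953, 0.373], [0.0, 0.0, 0.0, 1.0]] ['color', 'K', 'T']
```

View pics/side0.png

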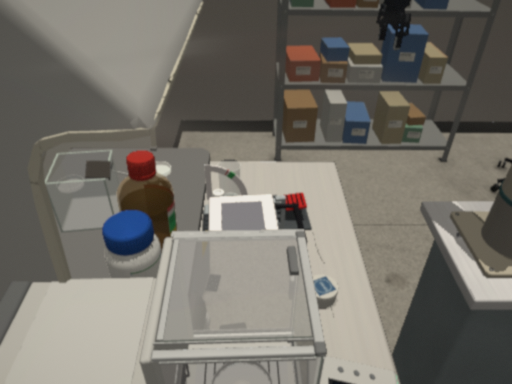

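View pics/top0.png

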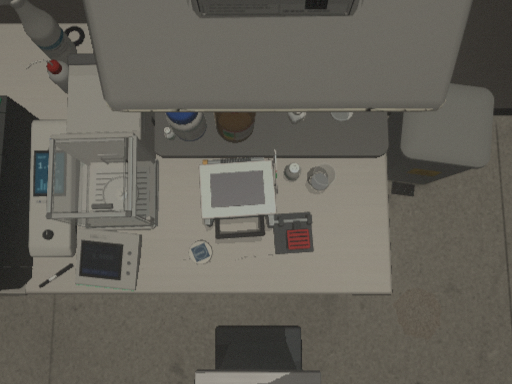

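View pics/wrist0.png

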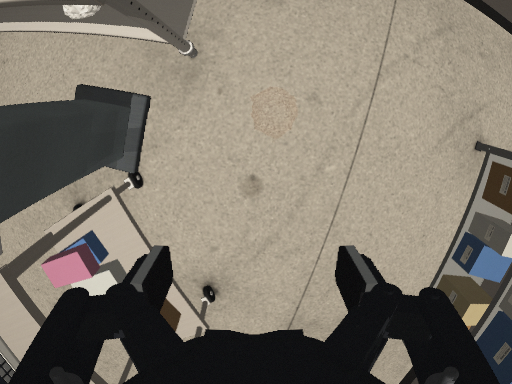

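The top view shows the chamber lid at about (238,190), the handle bar near (240,233), the red pedal at (299,240), the tin at (200,253), the vial at (293,172) and the beaker at (320,179). A hood edge overhangs at row ~105. I'll zoom in.

```bash
python3 - <<'E'
import cv2
a=cv2.imread("pics/top0.png")[140:275,180:345]; cv2.imwrite("pics/top0z.png",cv2.resize(a,None,fx=4.5,fy=4.4,interpolation=cv2.INTER_CUBIC))
a=cv2.imread("pics/side0.png")[150:260,180:345]; cv2.imwrite("pics/side0z.png",cv2.resize(a,None,fx=4.8,fy=4.8,interpolation=cv2.INTER_CUBIC))
E
```

```text
(no output)
```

View pics/top0z.png

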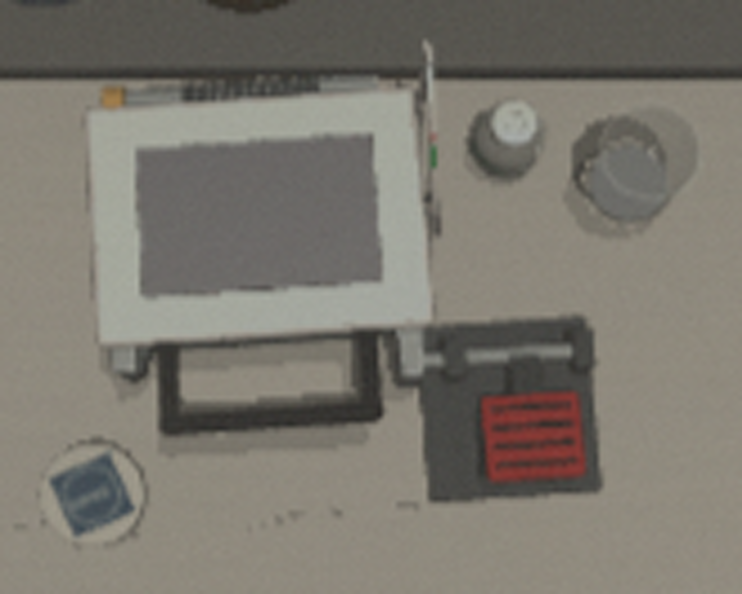

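View pics/side0z.png

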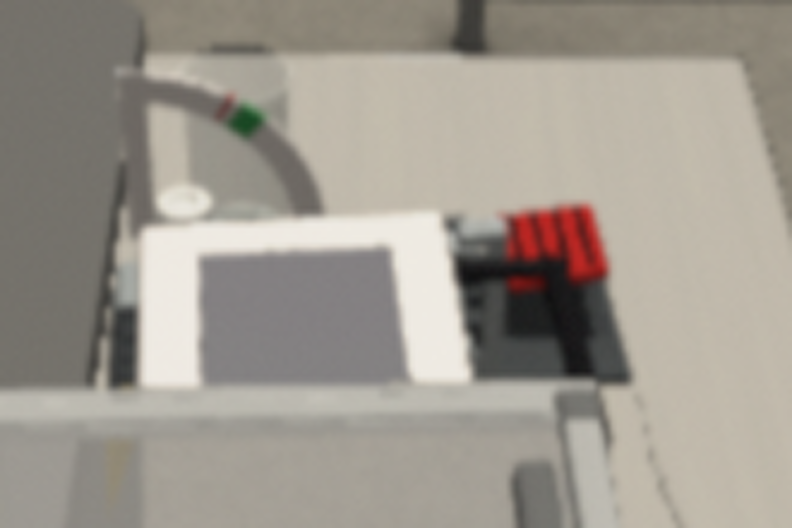

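```bash
cat > h.py <<'E'
import numpy as np
from scipy.optimize import least_squares
from scipy.spatial.transform import Rotation as R
import cv2
def proj(c,P):
    T=np.asarray(c["T"]);K=np.asarray(c["K"]);p=(np.atleast_2d(P)-T[:3,3])@T[:3,:3]
    p=p*[1,-1,-1]; q=p@K.T; return q[:,:2]/q[:,2:]
def unproj(c,uv,z):
    T=np.asarray(c["T"]);K=np.asarray(c["K"]);uv=np.atleast_2d(uv)
    d=np.c_[(uv-K[:2,2])/[K[0,0],K[1,1]],np.ones(len(uv))]*[1,-1,-1]@T[:3,:3].T
    o=T[:3,3]; return o+d*((z-o[2])/d[:,2])[:,None]
E
python3 - <<'E'
from h import *
c=np.load("pics/top0.npz")
z=lambda u:np.array(u,float)/[4.5,4.4]+[180,140]
pad=z([(481,400),(578,392),(587,473),(491,482)])
P=np.array([[-.142+.025,-.145+.028,.041],[-.142+.025,-.145-.028,.041],[-.142-.025,-.145-.028,.047],[-.142-.025,-.145+.028,.047]])
bar=z([(160,420),(382,409)])
B=np.array([[-.126,.055,.098],[-.126,-.055,.098]])
print(unproj(c,pad.mean(0),.044),unproj(c,bar,.098), unproj(c,z([(100,345),(432,318),(412,92),(88,112)]),.098))
print("tin",unproj(c,z([(93,492)]),.03),"vial",unproj(c,z([(514,122)]),.075),"beaker",unproj(c,z([(625,190)]),.05))
obs=np.r_[pad,bar];M=np.r_[P,B]
def W(x,M): 
    return np.c_[M[:,0]*np.cos(x[2])-M[:,1]*np.sin(x[2])+x[0],M[:,0]*np.sin(x[2])+M[:,1]*np.cos(x[2])+x[1],M[:,2]]
r=least_squares(lambda x:(proj(c,W(x,M))-obs).ravel(),[.6,.04,0])
print(r.x,np.round(r.fun.reshape(-1,2),2))
print("pad",W(r.x,np.array([[-.142,-.145,.044]])),"handle",W(r.x,np.array([[-.126,0,.098]])),"hinge",W(r.x,np.array([[.059,0,.094]])))
s=np.load("pics/side0.npz")
for n,a in dict(pad=P,bar=B).items(): print(n,proj(s,W(r.x,a)))
q=R.from_rotvec([-0.2654,2.0889,-2.085]).as_matrix();print(np.round(q,3))
E
```

```text
[[ 0.48193273 -0.105389    0.044     ]] [[ 0.48730012  0.10108162  0.098     ]
 [ 0.49358469 -0.0188459   0.098     ]] [[ 0.52887912  0.13433233  0.098     ]
 [ 0.54422756 -0.04609407  0.098     ]
 [ 0.67291145 -0.03566287  0.098     ]
 [ 0.66126004  0.14352802  0.098     ]]
tin [[0.4503115  0.14458213 0.03      ]] vial [[ 0.66056659 -0.09362038  0.075     ]] beaker [[ 0.62542424 -0.15843861  0.05      ]]
[0.61571419 0.04787324 0.05789314] [[-0.03 -0.93]
 [ 0.34 -0.34]
 [ 0.04  0.82]
 [-0.8   0.02]
 [ 2.29  0.23]
 [-1.86  0.19]]
pad [[ 0.4823419  -0.10510007  0.044     ]] handle [[0.48992528 0.04058278 0.098     ]] hinge [[0.67461534 0.05128703 0.094     ]]
pad [[284.19638436 207.74966658]
 [281.43365869 193.2540431 ]
 [302.17471712 190.59176689]
 [305.89384821 204.96885696]]
bar [[301.2156396  240.70735416]
 [293.31219355 204.82170065]]
[[-0.968 -0.     0.25 ]
 [-0.25   0.002 -0.968]
 [ 0.    -1.    -0.002]]
```

```bash
python3 - <<'E'
from h import *
t=np.load("pics/top0.npz");s=np.load("pics/side0.npz")
for z in(.2,.3,.4,.5,.6,.7,.8):
    print(z,unproj(t,[(255,108)],z)[0], unproj(s,[(160,125),(178,65),(198,5)],z)[:,:2].tolist())
E
```

```text
0.2 [0.77474864 0.0051285  0.2       ] [[0.7860391177057078, -0.17247235063891575], [0.7991113428080274, -0.5520834221217715], [0.8159582726544785, -1.2930907389881265]]
0.3 [0.739969   0.00444727 0.3       ] [[0.7392701566402192, 0.02017281415935135], [0.7493544903893758, -0.27267134280278604], [0.7623507524557394, -0.8443081556145099]]
0.4 [0.70518937 0.00376604 0.4       ] [[0.6925011955747306, 0.21281797895761867], [0.6995976379707242, 0.0067407365161997745], [0.7087432322570002, -0.39552557224089313]]
0.5 [0.67040973 0.00308481 0.5       ] [[0.645732234509242, 0.4054631437558859], [0.6498407855520727, 0.2861528158351852], [0.655135712058261, 0.05325701113272374]]
0.6 [0.6356301  0.00240358 0.6       ] [[0.5989632734437533, 0.5981083085541531], [0.6000839331334211, 0.5655648951541707], [0.6015281918595218, 0.5020395945063405]]
0.7 [0.60085046 0.00172235 0.7       ] [[0.5521943123782648, 0.7907534733524202], [0.5503270807147695, 0.8449769744731563], [0.5479206716607826, 0.9508221778799573]]
0.8 [0.56607083 0.00104112 0.8       ] [[0.5054253513127761, 0.9833986381506876], [0.500570228296118, 1.1243890537921422], [0.4943131514620434, 1.3996047612535745]]
```

```bash
cat >> h.py <<'E'
def sim(p,Rm,rows):
    for x,a in rows:
        p=p+Rm@np.array(x,float); Rm=Rm@R.from_rotvec(a).as_matrix()
    return p,Rm
def inv(p,Rm,tp,tyaw,n):
    """equal rows taking p,Rm to tp with tool down, tool z at azimuth tyaw"""
    z=np.array([np.cos(tyaw),np.sin(tyaw),0]);y=np.array([0,0,-1.]);T=np.c_[np.cross(y,z),y,z]
    a=R.from_matrix(Rm.T@T).as_rotvec()/n
    A=np.zeros((3,3));Q=Rm.copy()
    for i in range(n): A+=Q;Q=Q@R.from_rotvec(a).as_matrix()
    return np.linalg.solve(A,np.array(tp)-p),a
def now():
    from workcell import manip
    s=manip.observe();return s,np.array(s["position"]),R.from_rotvec(s["orientation"]).as_matrix()
E
python3 - <<'E'
from h import *
s,p,Q=now()
d,a=inv(p,Q,[.482,-.105,.15],.07,12);print(d,a)
for i in range(1,13): print(sim(p,Q,[(d,a)]*i)[0].round(3))
E
```

```text
[-0.05495311  0.00673109 -0.00740965] [ 1.04448714e-04 -1.15667269e-01 -8.43835400e-05]
[ 0.214 -0.608  0.224]
[ 0.262 -0.581  0.217]
[ 0.308 -0.549  0.21 ]
[ 0.349 -0.512  0.204]
[ 0.385 -0.47   0.197]
[ 0.417 -0.425  0.19 ]
[ 0.443 -0.376  0.184]
[ 0.463 -0.324  0.177]
[ 0.477 -0.271  0.17 ]
[ 0.485 -0.216  0.163]
[ 0.487 -0.16   0.157]
[ 0.482 -0.105  0.15 ]
```

Call:
{"name": "servo_tool", "arguments": {
  "xyz": [
    [-0.03,0.004,-0.004],
    [-0.055,0.0065,-0.0075],
    [-0.055,0.0065,-0.0075],
    [-0.055,0.0065,-0.0075],
    [-0.055,0.0065,-0.0075],
    [-0.055,0.0065,-0.0075],
    [-0.055,0.0065,-0.0075],
    [-0.055,0.0065,-0.0075],
    [-0.055,0.0065,-0.0075],
    [-0.055,0.0065,-0.0075]
  ],
  "angular": [
    [0,-0.063,0],
    [0,-0.116,0],
    [0,-0.116,0],
    [0,-0.116,0],
    [0,-0.116,0],
    [0,-0.116,0],
    [0,-0.116,0],
    [0,-0.116,0],
    [0,-0.116,0],
    [0,-0.116,0]
  ],
  "claw": [1,1,1,1,1,1,1,1,1,1],
  "squeeze": 20
}}

```text
time_s: 1.4
position: [0.4831, -0.236, 0.1686]
orientation: [-1.104, 1.358, -1.358]
wrist_force: [0.9, -0.1, -0.3]
opening: 0.0001
```

```bash
python3 - <<'E'
from h import *
s,p,Q=now();print(s["time_s"],p,s["wrist_force"],s["opening"]);print(Q.round(3))
d,a=inv(p,Q,[.482,-.105,.12],.07,5);print(d,a)
E
```

```text
1.4 [ 0.48313504 -0.23598041  0.16857865] [ 0.93044798 -0.14084372 -0.32087679] 0.00010249728991342925
[[-0.203  0.001  0.979]
 [-0.979  0.001 -0.203]
 [-0.001 -1.     0.001]]
[-0.02613012  0.00973176 -0.0027091 ] [-0.00022238 -0.05479569 -0.00020455]
```

Call:
{"name": "servo_tool", "arguments": {
  "xyz": [
    [-0.03,0.008,-0.003],
    [-0.03,0.01,-0.003],
    [-0.03,0.01,-0.003],
    [-0.025,0.01,-0.003],
    [-0.016,0.01,-0.002],
    [0,0,0],
    [0,0,0],
    [0,0,0],
    [0,0,0],
    [0,0,0]
  ],
  "angular": [
    [0,-0.06,0],
    [0,-0.06,0],
    [0,-0.06,0],
    [0,-0.06,0],
    [0,-0.036,0],
    [0,0,0],
    [0,0,0],
    [0,0,0],
    [0,0,0],
    [0,0,0]
  ],
  "claw": [1,1,1,1,1,1,1,1,1,1]
}}

```text
time_s: 2.65
position: [0.4817, -0.1087, 0.121]
orientation: [-1.239, 1.161, -1.162]
wrist_force: [-0.0, -0.6, -0.7]
opening: -0.0
```

```bash
python3 - <<'E'
from h import *
from workcell import manip
s,p,Q=now();print(s["time_s"],p,s["wrist_force"],s["joint_pos"]);print(Q.round(3))
for n in("wrist","top"):
    c=manip.capture(n);cv2.imwrite(f"pics/{n}1.png",c["color"]);np.savez(f"pics/{n}1.npz",**c)
E
```

```text
2.65 [ 0.48173139 -0.10867323  0.12096961] [-0.00508159 -0.55043089 -0.65287274] [ 0.35538348  0.59074301 -0.277635    2.04596877  0.30046128  0.54243605
 -0.07223438]
[[ 0.064  0.     0.998]
 [-0.998 -0.     0.064]
 [ 0.    -1.     0.   ]]
```

View pics/wrist1.png

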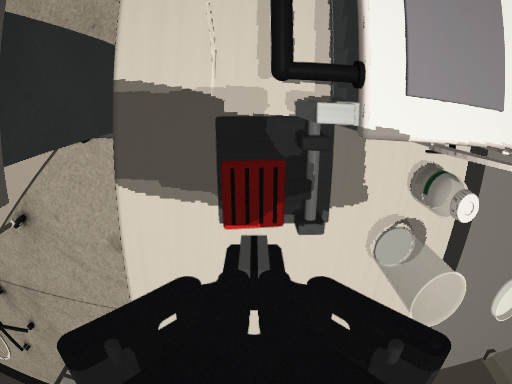

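The wrist view shows the red pad centre at about (254,194), the handle bar along column ~283 with its right corner at (285,72), and the closed fingertips at (254,240). I'll check this against the top-view fit.

```bash
cat >> h.py <<'E'
def fproj(c,P):
    T=np.asarray(c["T"]);K=np.asarray(c["K"]);p=(np.atleast_2d(P)-T[:3,3])@T[:3,:3]*[1,-1,-1]
    r=np.hypot(p[:,0],p[:,1]);th=np.arctan2(r,p[:,2]);return K[:2,2]+p[:,:2]/r[:,None]*th[:,None]*K[0,0]
def funproj(c,uv,z):
    T=np.asarray(c["T"]);K=np.asarray(c["K"]);d=np.atleast_2d(uv)-K[:2,2];r=np.linalg.norm(d,axis=1)[:,None];th=r/K[0,0]
    v=np.c_[d/r*np.sin(th),np.cos(th)]*[1,-1,-1]@T[:3,:3].T;o=T[:3,3];return o+v*((z-o[2])/v[:,2])[:,None]
E
python3 - <<'E'
from h import *
c=np.load("pics/wrist1.npz");hsv=cv2.cvtColor(c["color"],cv2.COLOR_BGR2HSV)
m=cv2.inRange(hsv,(0,150,80),(8,255,255))|cv2.inRange(hsv,(172,150,80),(180,255,255));m=cv2.morphologyEx(m,cv2.MORPH_CLOSE,np.ones((9,9)))
n,l,st,ce=cv2.connectedComponentsWithStats(m);i=1+st[1:,4].argmax();print(st[i],ce[i])
print("pad",funproj(c,[ce[i]],.044)); x,y,w,h=st[i][:4];print(funproj(c,[(x,y),(x+w,y),(x,y+h),(x+w,y+h)],.044).round(3).tolist())
print("bar",funproj(c,[(284,72),(283,30),(283,10)],.098).round(4).tolist())
print("lid",funproj(c,[(360,137),(361,60),(364,10)],.098).round(4).tolist())
print("tip",fproj(c,[[.4817,-.1087,.121]]))
E
```

```text
[ 221  160   64   69 3896] [253.11396304 194.23690965]
pad [[ 0.48107698 -0.1021569   0.044     ]]
[[0.455, -0.077, 0.044], [0.503, -0.074, 0.044], [0.457, -0.133, 0.044], [0.509, -0.13, 0.044]]
bar [[0.4926, -0.0138, 0.098], [0.4905, 0.0103, 0.098], [0.4898, 0.0224, 0.098]]
lid [[0.5399, -0.046, 0.098], [0.5362, -0.0011, 0.098], [0.5367, 0.0301, 0.098]]
tip [[253.17066288 249.22196719]]
```

Call:
{"name": "servo_tool", "arguments": {
  "xyz": [
    [-0.0045,0.012,0],
    [0,0.02,0],
    [0,0.02,0],
    [0,0.015,0],
    [0,0.005,0],
    [0,0.004,0],
    [0,0.004,0],
    [0,0.004,0],
    [0,0.003,0],
    [0,0,0]
  ],
  "angular": [
    [0,0,0],
    [0,0,0],
    [0,0,0],
    [0,0,0],
    [0,0,0],
    [0,0,0],
    [0,0,0],
    [0,0,0],
    [0,0,0],
    [0,0,0]
  ],
  "claw": [1,1,1,1,1,1,1,1,1,1]
}}

```text
time_s: 4.0
position: [0.4786, -0.1039, 0.034]
orientation: [-1.243, 1.165, -1.159]
wrist_force: [-4.5, 1.3, 6.0]
opening: -0.0001
```

Call:
{"name": "servo_tool", "arguments": {
  "xyz": [
    [0,0.002,0],
    [0,0.001,0],
    [0,0.001,0],
    [0,0.001,0],
    [0,0.001,0],
    [0,0,0],
    [0,0,0],
    [0,0,0],
    [0,0,0],
    [0,0,0]
  ],
  "angular": [
    [0,0,0],
    [0,0,0],
    [0,0,0],
    [0,0,0],
    [0,0,0],
    [0,0,0],
    [0,0,0],
    [0,0,0],
    [0,0,0],
    [0,0,0]
  ],
  "claw": [1,1,1,1,1,1,1,1,1,1]
}}

```text
time_s: 5.25
position: [0.4777, -0.104, 0.0288]
orientation: [-1.244, 1.165, -1.159]
wrist_force: [-8.8, 1.3, 14.8]
opening: 0.0004
```

```bash
python3 - <<'E'
from h import *
from workcell import manip
s,p,Q=now();print(s["time_s"],p,s["wrist_force"])
for n in("wrist","side"):
    c=manip.capture(n);cv2.imwrite(f"pics/{n}2.png",c["color"]);np.savez(f"pics/{n}2.npz",**c)
a=cv2.imread("pics/side2.png")[150:260,180:345]; cv2.imwrite("pics/side2z.png",cv2.resize(a,None,fx=4.8,fy=4.8,interpolation=cv2.INTER_CUBIC))
E
```

```text
5.25 [ 0.47772519 -0.10396339  0.02880036] [-8.79445709  1.32235198 14.76592835]
```

View pics/wrist2.png

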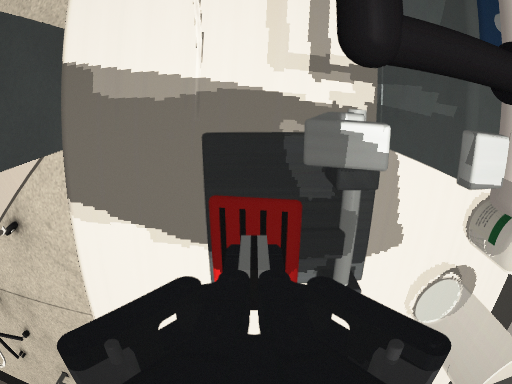

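View pics/side2z.png

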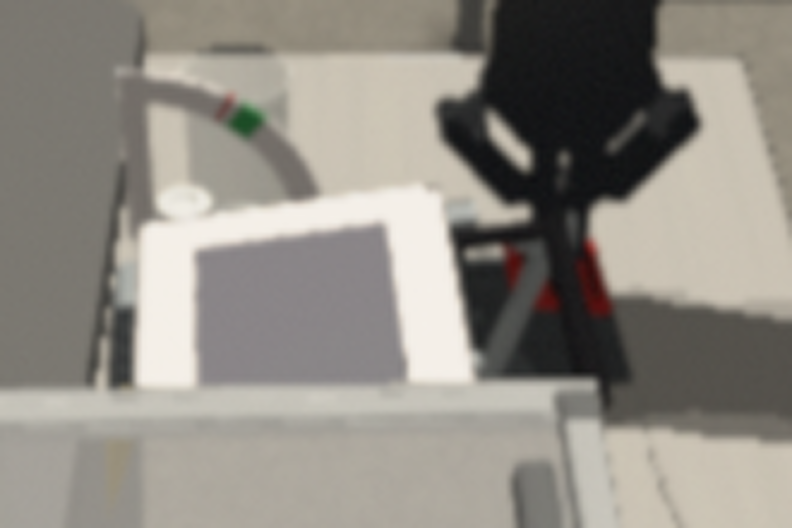

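Call:
{"name": "servo_tool", "arguments": {
  "xyz": [
    [0,0.001,0],
    [0,0.001,0],
    [0,0.001,0],
    [0,0,0],
    [0,0,0],
    [0,0,0],
    [0,0,0],
    [0,0,0],
    [0,0,0],
    [0,0,0]
  ],
  "angular": [
    [0,0,0],
    [0,0,0],
    [0,0,0],
    [0,0,0],
    [0,0,0],
    [0,0,0],
    [0,0,0],
    [0,0,0],
    [0,0,0],
    [0,0,0]
  ],
  "claw": [1,1,1,1,1,1,1,1,1,1]
}}

```text
time_s: 6.6
position: [0.4779, -0.104, 0.0277]
orientation: [-1.244, 1.164, -1.16]
wrist_force: [-11.7, 1.9, 36.6]
opening: -0.0005
```

Call:
{"name": "servo_tool", "arguments": {
  "xyz": [
    [0,-0.01,0],
    [0,-0.03,0],
    [0,-0.05,0],
    [0,-0.05,0],
    [-0.02,-0.03,0.004],
    [-0.05,-0.005,0.008],
    [-0.05,0,0.008],
    [-0.023,0,0.004],
    [0,0,0],
    [0,0,0]
  ],
  "angular": [
    [0,0,0],
    [0,0,0],
    [0,0,0],
    [0,0,0],
    [0,0,0],
    [0,0,0],
    [0,0,0],
    [0,0,0],
    [0,0,0],
    [0,0,0]
  ],
  "claw": [1,1,1,1,1,0.6,0.6,0.6,0.6,0.6]
}}

```text
time_s: 7.85
position: [0.4959, 0.039, 0.1999]
orientation: [-1.239, 1.162, -1.163]
wrist_force: [-0.4, -0.3, 0.7]
opening: 0.0343
```

```bash
python3 - <<'E'
from h import *
from workcell import manip
s,p,Q=now();print(s["time_s"],p,s["wrist_force"],s["opening"])
for n in("wrist","side"):
    c=manip.capture(n);cv2.imwrite(f"pics/{n}3.png",c["color"]);np.savez(f"pics/{n}3.npz",**c)
a=cv2.imread("pics/side3.png")[120:260,180:345]; cv2.imwrite("pics/side3z.png",cv2.resize(a,None,fx=4.2,fy=4.2,interpolation=cv2.INTER_CUBIC))
E
```

```text
7.85 [0.49587059 0.03903527 0.19988861] [-0.44251832 -0.25560986  0.73995719] 0.03428644819950401
```

View pics/wrist3.png

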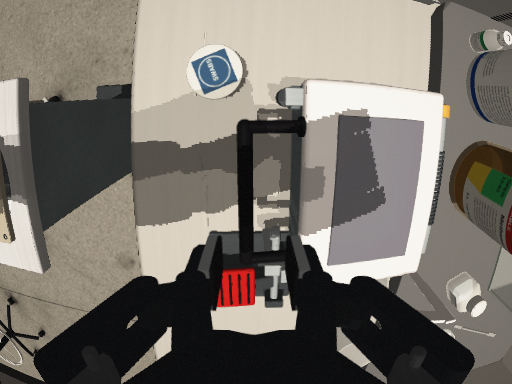

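View pics/side3z.png

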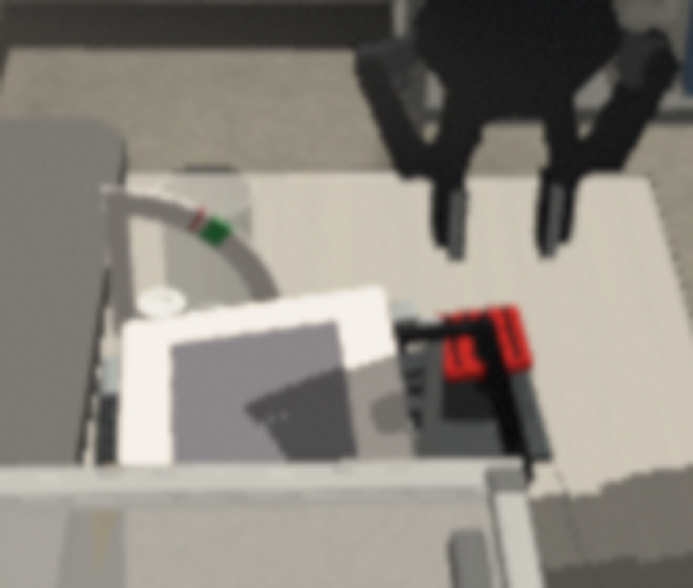

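The lid is ajar and the pedal has returned. In the wrist view the handle bar runs from (244,127) to about (247,250), slightly left of the finger centre column 254.

```bash
python3 - <<'E'
from h import *
c=np.load("pics/wrist3.npz")
g=c["color"].mean(2)
for r in(140,160,180,200,220): 
    x=np.where(g[r,225:270]<45)[0]+225; print(r,x.min(),x.max())
    print(funproj(c,[((x.min()+x.max())/2,r)],.122).round(4))
print(funproj(c,[(243,121),(246,255)],.122).round(4), fproj(c,[[.4959,.039,.2]]))
print("lid front edge",funproj(c,[(305,85),(304,130)],.118).round(4))
E
```

```text
140 237 252
[[0.4862 0.0871 0.122 ]]
160 237 252
[[0.487  0.0719 0.122 ]]
180 238 252
[[0.4883 0.0562 0.122 ]]
200 238 252
[[0.4891 0.04   0.122 ]]
220 239 252
[[0.4904 0.0231 0.122 ]]
[[ 0.4842  0.1012  0.122 ]
 [ 0.4925 -0.0092  0.122 ]] [[253.28977165 249.28792034]]
lid front edge [[0.5286 0.1318 0.118 ]
 [0.5307 0.0975 0.118 ]]
```

Call:
{"name": "servo_tool", "arguments": {
  "xyz": [
    [0,0.01,-0.003],
    [0,0.02,-0.003],
    [0,0.02,0],
    [0,0.02,0],
    [0,0.015,0],
    [0,0.01,0],
    [0,0.002,0],
    [0,0,0],
    [0,0,0],
    [0,0,0]
  ],
  "angular": [
    [0,0,0],
    [0,0,0],
    [0,0,0],
    [0,0,0],
    [0,0,0],
    [0,0,0],
    [0,0,0],
    [0,0,0],
    [0,0,0],
    [0,0,0]
  ],
  "claw": [0.6,0.6,0.6,0.6,0.6,0.6,0.6,0.6,0.6,0.6]
}}

```text
time_s: 9.2
position: [0.4903, 0.0402, 0.1032]
orientation: [-1.238, 1.161, -1.162]
wrist_force: [-0.0, -0.5, 0.3]
opening: 0.0345
```

```bash
python3 - <<'E'
from h import *
from workcell import manip
s,p,Q=now();print(s["time_s"],p,s["wrist_force"],s["opening"])
for n in("wrist","side"):
    c=manip.capture(n);cv2.imwrite(f"pics/{n}4.png",c["color"]);np.savez(f"pics/{n}4.npz",**c)
a=cv2.imread("pics/side4.png")[150:260,220:330]; b=cv2.imread("pics/wrist4.png")[130:300,170:340]
cv2.imwrite("pics/z4.png",np.hstack([cv2.resize(a,(400,400)),cv2.resize(b,(400,400))]))
E
```

```text
9.2 [0.4903378  0.04015314 0.10324168] [-0.0222224  -0.46757616  0.26389235] 0.034517479374280666
```

View pics/z4.png

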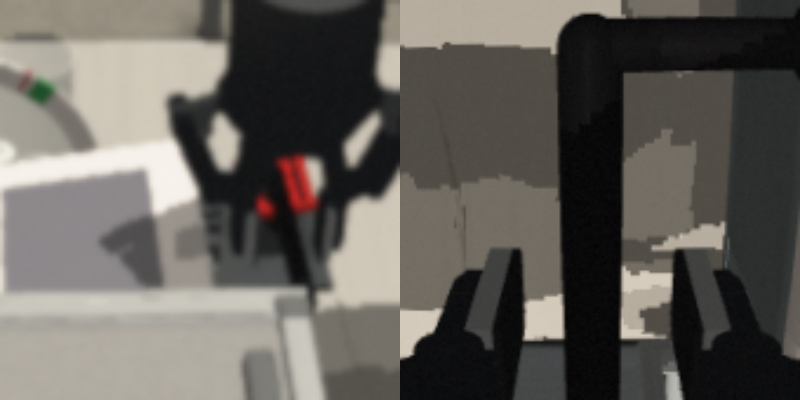

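The fingers straddle the bar, which is centred within about 1 mm between the pads. Closing now.

Call:
{"name": "servo_tool", "arguments": {
  "xyz": [
    [0,0,0],
    [0,0,0],
    [0,0,0],
    [0,0,0],
    [0,0,0],
    [0,0,0],
    [0,0,0],
    [0,0,0],
    [0,0,0],
    [0,0,0]
  ],
  "angular": [
    [0,0,0],
    [0,0,0],
    [0,0,0],
    [0,0,0],
    [0,0,0],
    [0,0,0],
    [0,0,0],
    [0,0,0],
    [0,0,0],
    [0,0,0]
  ],
  "claw": [1,1,1,1,1,1,1,1,1,1],
  "squeeze": 30
}}

```text
time_s: 10.55
position: [0.4892, 0.04, 0.1026]
orientation: [-1.241, 1.162, -1.161]
wrist_force: [-4.9, -0.1, 1.5]
opening: 0.011
```

```bash
cat >> h.py <<'E'
def hv(q): return np.c_[-.185*np.cos(q)+.004*np.sin(q), .185*np.sin(q)+.004*np.cos(q)]
E
python3 - <<'E'
from h import *
q=np.array([.13,.15,.19,.24,.29,.34,.39,.44,.48,.50]);d=np.diff(hv(q),axis=0)
print("z,y rows",np.c_[d[:,0],-d[:,1]].round(4).tolist())
E
```

```text
z,y rows [[0.0006, -0.0037], [0.0014, -0.0073], [0.0022, -0.009], [0.0026, -0.0089], [0.0031, -0.0087], [0.0035, -0.0086], [0.0039, -0.0084], [0.0034, -0.0066], [0.0018, -0.0032]]
```

Call:
{"name": "servo_tool", "arguments": {
  "xyz": [
    [0,-0.0037,-0.0004],
    [0,-0.0073,0.0014],
    [0,-0.009,0.0022],
    [0,-0.0089,0.0026],
    [0,-0.0087,0.0031],
    [0,-0.0086,0.0035],
    [0,-0.0084,0.0039],
    [0,-0.0066,0.0034],
    [0,-0.0032,0.0018],
    [0,0,0]
  ],
  "angular": [
    [0,0,0],
    [0,0,0],
    [0,0,0],
    [0,0,0],
    [0,0,0],
    [0,0,0],
    [0,0,0],
    [0,0,0],
    [0,0,0],
    [0,0,0]
  ],
  "claw": [1,1,1,1,1,1,1,1,1,1]
}}

```text
time_s: 11.8
position: [0.5105, 0.0415, 0.1678]
orientation: [-1.241, 1.162, -1.16]
wrist_force: [-7.5, 0.0, 2.5]
opening: 0.0108
```

```bash
python3 - <<'E'
from h import *
from workcell import manip
s,p,Q=now();print(s["time_s"],p,s["wrist_force"],s["torque"],s["opening"])
c=manip.capture("side");cv2.imwrite("pics/side5.png",c["color"])
b=manip.capture("wrist");cv2.imwrite("pics/wrist5.png",b["color"])
a=c["color"][120:260,190:330];cv2.imwrite("pics/z5.png",np.hstack([cv2.resize(a,(400,400)),cv2.resize(b["color"],(400,400))]))
E
```

```text
11.8 [0.51045864 0.0415132  0.16780647] [-7.49969309  0.04568135  2.4826169 ] [0.13034149 1.5248205  0.02318343] 0.010769082843798431
```

View pics/z5.png

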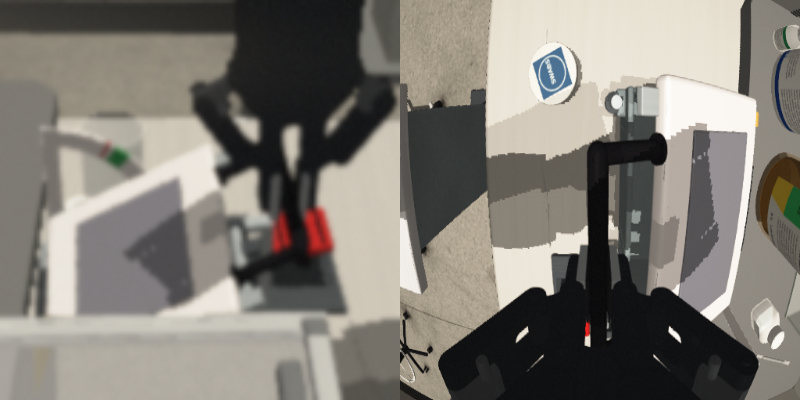

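```bash
python3 - <<'E'
from h import *
q=np.array([.5,.52,.56,.61,.66,.71,.76,.80,.83,.85]);d=np.diff(hv(q),axis=0)
print("z,y rows",np.c_[d[:,0],-d[:,1]].round(4).tolist())
E
```

```text
z,y rows [[0.0019, -0.0032], [0.0039, -0.0063], [0.0053, -0.0076], [0.0056, -0.0073], [0.006, -0.007], [0.0064, -0.0067], [0.0053, -0.0051], [0.0041, -0.0037], [0.0028, -0.0024]]
```

Call:
{"name": "servo_tool", "arguments": {
  "xyz": [
    [0,-0.0032,0.0009],
    [0,-0.0063,0.0029],
    [0,-0.0076,0.0053],
    [0,-0.0073,0.0056],
    [0,-0.007,0.006],
    [0,-0.0067,0.0064],
    [0,-0.0051,0.0053],
    [0,-0.0037,0.0041],
    [0,-0.0024,0.0028],
    [0,0,0]
  ],
  "angular": [
    [0,0,0],
    [0,0,0],
    [0,0,0],
    [0,0,0],
    [0,0,0],
    [0,0,0],
    [0,0,0],
    [0,0,0],
    [0,0,0],
    [0,0,0]
  ],
  "claw": [1,1,1,1,1,1,1,1,1,1]
}}

```text
time_s: 13.15
position: [0.549, 0.0442, 0.2179]
orientation: [-1.242, 1.163, -1.16]
wrist_force: [-11.8, 0.1, 9.9]
opening: 0.011
```

```bash
python3 - <<'E'
from h import *
from workcell import manip
s,p,Q=now();print(s["time_s"],p,s["wrist_force"],s["torque"],s["opening"])
c=manip.capture("side");cv2.imwrite("pics/side6.png",c["color"])
b=manip.capture("wrist");cv2.imwrite("pics/wrist6.png",b["color"])
t=manip.capture("top");cv2.imwrite("pics/top6.png",t["color"])
f=lambda a:cv2.resize(a,(400,400),interpolation=cv2.INTER_CUBIC)
cv2.imwrite("pics/z6.png",np.hstack([f(c["color"][140:220,190:270]),f(t["color"][140:220,230:310])]))
E
```

```text
13.15 [0.54900332 0.04416279 0.2179401 ] [-11.78870021   0.08358927   9.88997983] [ 0.09105954  2.56376718 -0.0077081 ] 0.011025094663588387
```

View pics/z6.png

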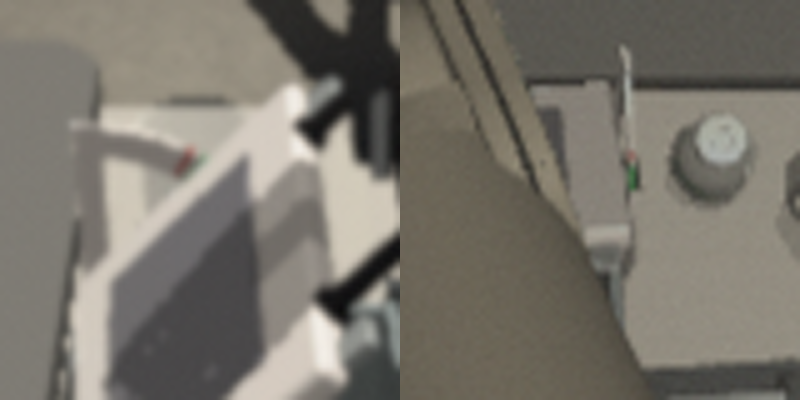

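View pics/wrist6.png

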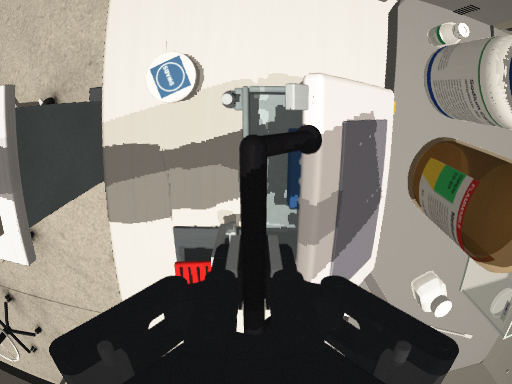

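View pics/side6.png

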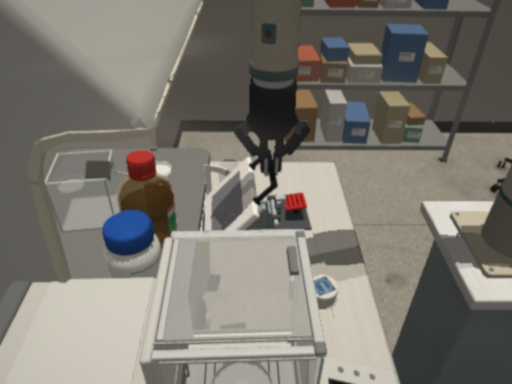

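```bash
cat > fit.py <<'E'
from h import *
p=np.array([[.4892,.0400,.1026],[.5105,.0415,.1678],[.5490,.0442,.2179]])
u=np.array([np.cos(.066),np.sin(.066),0]);s=p@u;z=p[:,2]+.0187
r=.18504
f=least_squares(lambda a:np.hypot(s-a[0],z-a[1])-r,[.676,.094]);print(f.x,f.fun,"hinge s from fit earlier",np.dot([.675,.053,0],u))
for hz in (.094,f.x[1]):
    g=least_squares(lambda a:np.hypot(s-a[0],z-hz)-r,[.676]);print(hz,g.x,g.fun); print("q",np.arctan2(z-hz,g.x[0]-s)-np.arctan2(.004,.185))
E
python3 fit.py; python3 - <<'E'
from h import *
# project expected scale points, top & side cams
t=np.load("pics/top0.npz");s=np.load("pics/side0.npz")
u=np.array([np.cos(.066),np.sin(.066)]);v=np.array([-u[1],u[0]])
for q in(0.78,.94,1.0):
  for r in(.075,.085):
    P=np.r_[np.array([.675,.053])-u*r*np.cos(q)-v*.095,.094+r*np.sin(q)]
    print(q,r,proj(s,P),proj(t,P))
E
```

```text
[0.67465991 0.09890008] [ 0.0002062  -0.00040207  0.00022311] hinge s from fit earlier 0.6770258445920241
0.094 [0.67229668] [-1.47492165e-03 -7.77304935e-05  2.35183122e-03]
q [0.12765661 0.5020983  0.84319226]
0.09890008311122057 [0.67465991] [ 0.0002062  -0.00040207  0.00022311]
q [0.09959809 0.47271136 0.8163221 ]
0.78 0.075 [[228.97121805 177.10485001]] [[276.25484621 174.73356839]]
0.78 0.085 [[232.30061125 174.18630447]] [[276.58038619 177.09840835]]
0.94 0.075 [[224.45386748 174.13117394]] [[276.10595555 170.3149456 ]]
0.94 0.085 [[227.17807806 170.777164  ]] [[276.41236728 172.06606094]]
1.0 0.075 [[222.60457065 173.16808031]] [[276.03442125 168.55360762]]
1.0 0.085 [[225.07716303 169.67138069]] [[276.33122924 170.05703738]]
```

```bash
cat > rows.py <<'E'
from h import *
def path(q,cur,c=(.6747,.0802)):
    ph=np.array(q)+.0216;P=np.c_[c[0]-.18504*np.cos(ph),c[1]+.18504*np.sin(ph)]
    d=np.diff(np.r_[[cur],P],axis=0);print(np.c_[-d[:,1],d[:,0]].round(4).tolist(),"end",P[-1])
E
python3 -c "
from rows import *
path([.816,.83,.85,.88,.92,.96,1.0],(.5527,.2169))"
```

```text
[[-0.0008, -0.0018], [-0.0017, 0.0019], [-0.0024, 0.0028], [-0.0035, 0.0043], [-0.0045, 0.0059], [-0.0042, 0.0061], [-0.004, 0.0062]] end [0.57810877 0.23802882]
```

Call:
{"name": "servo_tool", "arguments": {
  "xyz": [
    [0,-0.0008,-0.0018],
    [0,-0.0017,0.0019],
    [0,-0.0024,0.0028],
    [0,-0.0035,0.0043],
    [0,-0.0045,0.0059],
    [0,-0.0042,0.0061],
    [0,-0.004,0.0062],
    [0,0,0],
    [0,0,0],
    [0,0,0]
  ],
  "angular": [
    [0,0,0],
    [0,0,0],
    [0,0,0],
    [0,0,0],
    [0,0,0],
    [0,0,0],
    [0,0,0],
    [0,0,0],
    [0,0,0],
    [0,0,0]
  ],
  "claw": [1,1,1,1,1,1,1,1,1,1]
}}

```text
time_s: 14.55
position: [0.5775, 0.0461, 0.239]
orientation: [-1.236, 1.159, -1.162]
wrist_force: [-3.9, 0.6, 5.6]
opening: 0.0107
```

```bash
cat > look.py <<'E'
from h import *
from workcell import manip
import sys
k=sys.argv[1]
s,p,Q=now();print(s["time_s"],p,np.round(s["wrist_force"],2),np.round(s["torque"],2),s["opening"])
c=manip.capture("side");cv2.imwrite(f"pics/side{k}.png",c["color"])
t=manip.capture("top");cv2.imwrite(f"pics/top{k}.png",t["color"])
f=lambda a:cv2.resize(a,(400,400),interpolation=cv2.INTER_CUBIC)
cv2.imwrite(f"pics/z{k}.png",np.hstack([f(c["color"][145:215,195:265]),f(t["color"][140:210,240:310])]))
E
python3 look.py 7; sed -i 's/\[.5490,.0442,.2179\]\]/[.5490,.0442,.2179]]+P)/; s/p=np.array(\[/P=__import__("json").loads(__import__("sys").argv[1]);p=np.array([/' fit.py; head -3 fit.py
```

```text
14.55 [0.57753193 0.04612496 0.23898838] [-3.92  0.6   5.6 ] [0.16 0.93 0.01] 0.010673242941965456
from h import *
P=__import__("json").loads(__import__("sys").argv[1]);p=np.array([[.4892,.0400,.1026],[.5105,.0415,.1678],[.5490,.0442,.2179]]+P))
u=np.array([np.cos(.066),np.sin(.066),0]);s=p@u;z=p[:,2]+.0187
```

View pics/z7.png

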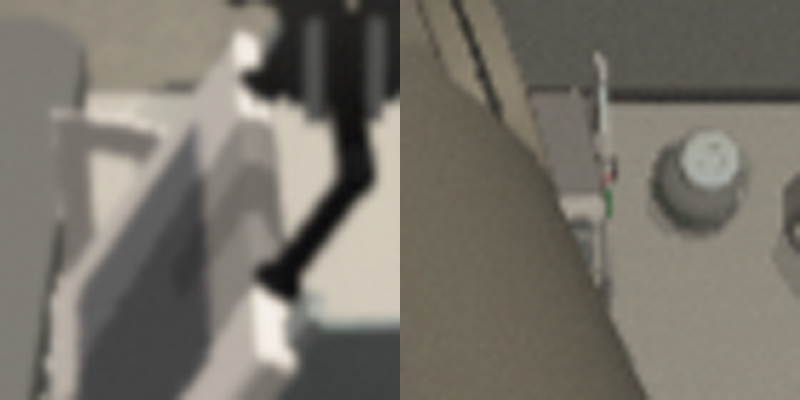

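```bash
sed -i 's/+P))/+P)/' fit.py; python3 fit.py '[[0.5775,0.0461,0.2390]]'; python3 -c "
from rows import *
path([1.01,1.03,1.06,1.09,1.12,1.14],(.5781,.2380))"
python3 -c "
import cv2
a=cv2.imread('pics/top7.png')[150:190,262:302];b=cv2.imread('pics/top6.png')[150:190,262:302]
import numpy as np
cv2.imwrite('pics/zz7.png',np.hstack([cv2.resize(x,(400,400),interpolation=cv2.INTER_NEAREST) for x in(b,a)]))"
```

```text
[0.67472015 0.09907116] [ 2.45390721e-04 -4.30127112e-04  1.36316394e-04  8.52190128e-05] hinge s from fit earlier 0.6770258445920241
0.094 [0.67163191] [-0.00213227 -0.0006531   0.00192123  0.00291213]
q [0.12819713 0.50390131 0.845898   1.03554765]
0.09907116217182398 [0.67472014] [ 2.45390572e-04 -4.30127244e-04  1.36316294e-04  8.52189357e-05]
q [0.09864222 0.47174078 0.81546225 1.00755524]
[[-0.001, 0.0016], [-0.0019, 0.0032], [-0.0027, 0.0049], [-0.0025, 0.0049], [-0.0024, 0.005], [-0.0015, 0.0034]] end [0.60107774 0.24996326]
```

View pics/zz7.png

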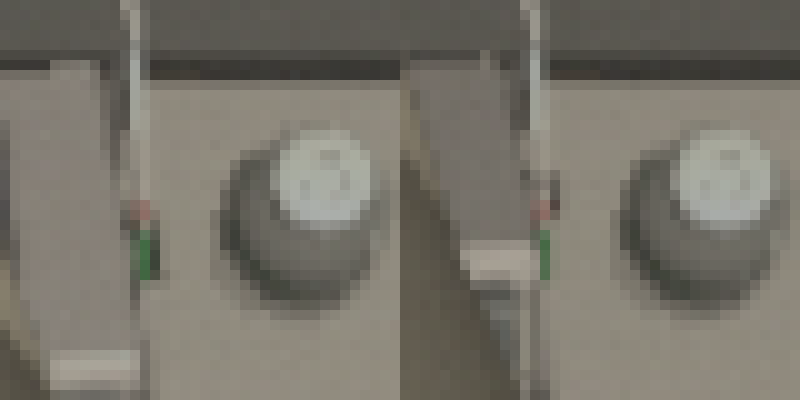

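Call:
{"name": "servo_tool", "arguments": {
  "xyz": [
    [0,-0.001,0.0016],
    [0,-0.0019,0.0032],
    [0,-0.0027,0.0049],
    [0,-0.0025,0.0049],
    [0,-0.0024,0.005],
    [0,0,0],
    [0,0,0],
    [0,0,0],
    [0,0,0],
    [0,0,0]
  ],
  "angular": [
    [0,0,0],
    [0,0,0],
    [0,0,0],
    [0,0,0],
    [0,0,0],
    [0,0,0],
    [0,0,0],
    [0,0,0],
    [0,0,0],
    [0,0,0]
  ],
  "claw": [1,1,1,1,1,1,1,1,1,1]
}}

```text
time_s: 15.9
position: [0.5957, 0.0473, 0.248]
orientation: [-1.239, 1.161, -1.161]
wrist_force: [-0.7, 3.4, -0.2]
opening: 0.0109
```

```bash
python3 look.py 8;python3 -c "
import cv2
a=cv2.imread('pics/top8.png')[150:190,262:302];b=cv2.imread('pics/side8.png')[145:215,195:265]
import numpy as np
cv2.imwrite('pics/zz8.png',np.hstack([cv2.resize(x,(400,400),interpolation=cv2.INTER_NEAREST) for x in(b,a)]))
from rows import *
path([1.11,1.09,1.06,1.02,.98,.94,.90,.87,.86],(.5976,.2485))"
```

```text
15.9 [0.59566125 0.04730139 0.24798736] [-0.67  3.41 -0.18] [0.69 0.39 0.04] 0.010922788165620074
[[0.0008, -0.0016], [0.0016, -0.0033], [0.0025, -0.0049], [0.0036, -0.0065], [0.0039, -0.0063], [0.0041, -0.0062], [0.0044, -0.006], [0.0034, -0.0044], [0.0012, -0.0014]] end [0.55702989 0.22300598]
```

View pics/zz8.png

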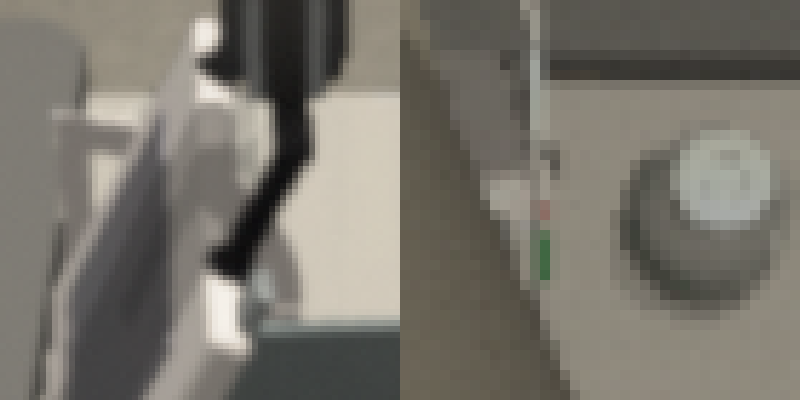

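The pointer at (550,160) is clearly past the red mark at (544,210), at about 1.12 rad. Now bringing it back down.

Call:
{"name": "servo_tool", "arguments": {
  "xyz": [
    [0,0.0008,-0.0016],
    [0,0.0016,-0.0033],
    [0,0.0025,-0.0049],
    [0,0.0036,-0.0065],
    [0,0.0039,-0.0063],
    [0,0.0041,-0.0062],
    [0,0.0044,-0.006],
    [0,0.0034,-0.0044],
    [0,0.002,-0.0024],
    [0,0,0]
  ],
  "angular": [
    [0,0,0],
    [0,0,0],
    [0,0,0],
    [0,0,0],
    [0,0,0],
    [0,0,0],
    [0,0,0],
    [0,0,0],
    [0,0,0],
    [0,0,0]
  ],
  "claw": [1,1,1,1,1,1,1,1,1,1]
}}

```text
time_s: 17.25
position: [0.5539, 0.0442, 0.2215]
orientation: [-1.24, 1.162, -1.161]
wrist_force: [0.2, 4.6, -0.5]
opening: 0.0107
```

```bash
python3 look.py 9;python3 -c "
import cv2
a=cv2.imread('pics/top9.png')[150:190,262:302];b=cv2.imread('pics/side9.png')[145:215,195:265]
import numpy as np
cv2.imwrite('pics/zz9.png',np.hstack([cv2.resize(x,(400,400),interpolation=cv2.INTER_NEAREST) for x in(b,a)]))"
```

```text
17.25 [0.55386123 0.04415435 0.22152452] [ 0.17  4.55 -0.54] [ 0.85 -0.4  -0.01] 0.010709701847114875
```

View pics/zz9.png

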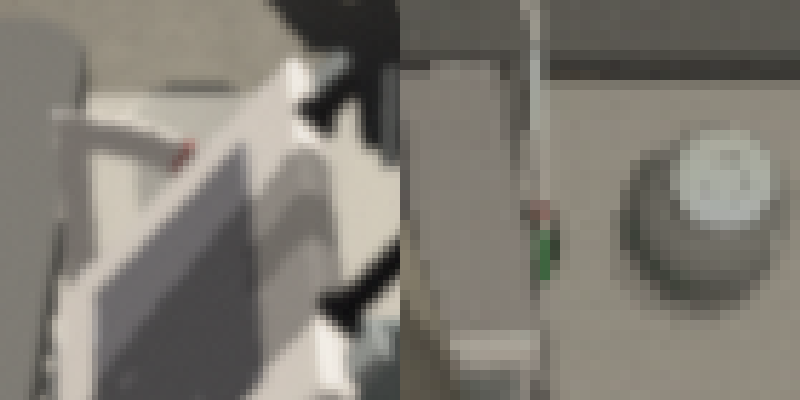

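Call:
{"name": "servo_tool", "arguments": {
  "xyz": [
    [-0.0004,0.0012,-0.0013],
    [-0.0003,0.0012,-0.0013],
    [0,0,0],
    [0,0,0],
    [0,0,0],
    [0,0,0],
    [0,0,0],
    [0,0,0],
    [0,0,0],
    [0,0,0]
  ],
  "angular": [
    [0,0,0],
    [0,0,0],
    [0,0,0],
    [0,0,0],
    [0,0,0],
    [0,0,0],
    [0,0,0],
    [0,0,0],
    [0,0,0],
    [0,0,0]
  ],
  "claw": [1,1,1,1,1,1,1,1,1,1]
}}

```text
time_s: 18.6
position: [0.5514, 0.0441, 0.2194]
orientation: [-1.24, 1.161, -1.162]
wrist_force: [0.1, -3.7, 1.2]
opening: 0.0104
```

```bash
python3 look.py 10;python3 -c "
import cv2
a=cv2.imread('pics/top10.png')[150:190,262:302];b=cv2.imread('pics/top10.png')[140:275,180:345]
import numpy as np
cv2.imwrite('pics/zz10.png',np.hstack([cv2.resize(x,(400,400),interpolation=cv2.INTER_NEAREST) for x in(b,a)]))"; python3 fit.py "[[0.5775,0.0461,0.2390],[0.5957,.0473,.2480],$(python3 -c "
from workcell import manip;print(list(map(float,manip.observe()['position'])))")]"
```

```text
18.6 [0.55141638 0.04409989 0.21939941] [ 0.11 -3.73  1.15] [-0.7  -0.4  -0.02] 0.010424436037306882Traceback (most recent call last):
  File "fit.py", line 2, in <module>
    P=__import__("json").loads(__import__("sys").argv[1]);p=np.array([[.4892,.0400,.1026],[.5105,.0415,.1678],[.5490,.0442,.2179]]+P)
    return _default_decoder.decode(s)
           ~~~~~~~~~~~~~~~~~~~~~~~^^^
    obj, end = self.raw_decode(s, idx=_w(s, 0).end())
               ~~~~~~~~~~~~~~~^^^^^^^^^^^^^^^^^^^^^^^
    raise JSONDecodeError("Expecting value", s, err.value) from None
json.decoder.JSONDecodeError: Expecting value: line 1 column 33 (char 32)
```

View pics/zz10.png

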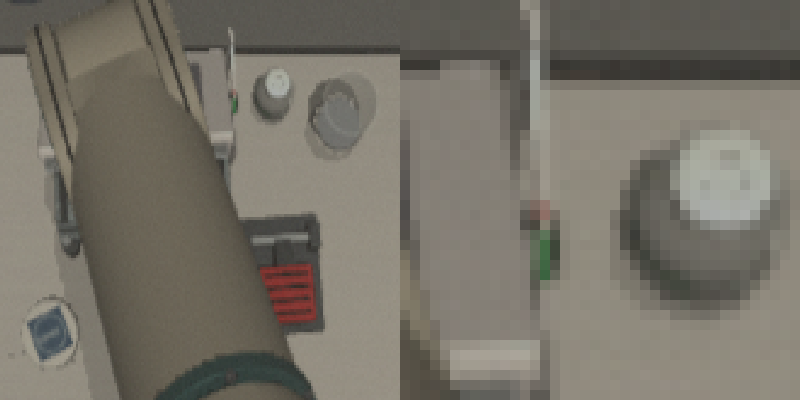

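```bash
python3 fit.py "[[0.5775,0.0461,0.2390],[0.5957,0.0473,0.2480],[0.5539,0.0442,0.2215],[0.5514,0.0441,0.2194]]"; python3 -c "
import cv2,numpy as np
a=cv2.imread('pics/top0.png').astype(int);b=cv2.imread('pics/top10.png').astype(int)
d=abs(a-b).max(2)
for n,(x,y) in dict(tin=(196,253),vial=(294,172),beaker=(320,180)).items(): print(n,np.percentile(d[y-10:y+10,x-8:x+8],[50,95]))
from workcell import manip;s=manip.observe();print(s['time_s'],abs(np.array(s['qd'])).max(),s['opening'])"
```

```text
[0.67460846 0.09870347] [ 0.00017901 -0.00035397  0.0003349   0.00034293 -0.00020205 -0.00015596
 -0.00012445] hinge s from fit earlier 0.6770258445920241
0.094 [0.67070346] [-0.00305027 -0.00145568  0.00132212  0.00245768  0.00252528  0.00102758
  0.0009533 ]
q [0.12895858 0.5064384  0.84969789 1.03986053 1.14837028 0.88226685
 0.86471572]
0.09870347134274604 [0.67460846] [ 0.00017901 -0.00035397  0.0003349   0.00034293 -0.00020205 -0.00015596
 -0.00012445]
q [0.10068539 0.47378064 0.81723792 1.00909396 1.11898554 0.84992911
 0.8322669 ]
tin [4. 7.]
vial [5. 8.]
beaker [5. 7.]
18.7 0.0010918886094179853 0.010491973957145222
```

The angle is 0.83–0.87 rad by every estimate, inside the 0.78–0.94 band. The arm is steady and the surrounding items are unmoved, so I'm handing in.

```bash
python3 -c "
from workcell import manip;print(manip.finish_job())"
```

```text
the job is handed in; nothing more can be done
None
```

The job is done and handed in at 18.7 s, with the arm still holding the lid in the green band.

- **Pedal:** I pressed it to its stop. The last 3 mm of commanded push moved it only about 1 mm, and the force rose to about 37 N. The lid popped ajar and the pedal came back up when released.
- **Lid:** I gripped the handle at 30 N and raised the lid to about 1.12–1.15 rad. The top view showed the pointer clearly past the red mark. I then brought it back down without letting go.

**Last checks:**
- The pointer was beside the green band in the top view. Two fits of the handle's arc gave 0.83 and 0.865 rad, against a band of 0.78–0.94.
- Those two fits differ by about 0.03 rad. The pointer reading agrees better with the higher one, and either is inside the band.
- The arm was still and the grip was closed on the bar, reading about 10.5 mm on a 12 mm bar. About 4 N of sideways force remained at the wrist.
- The tin, vial and beaker look the same in the top view as at the start.

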